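# Free a seized optics post from its holder

## Task

Two short steel posts stand in square black holders on the optical breadboard, and the one with the flat-sided rectangular head has seized in its bore. Work it out by twisting it back and forth while pulling gently upwards - a straight pull would tear the holder's magnetic foot off its steel plate, which must not happen - and then stand the post upright in the open aluminium tray, setting it down rather than dropping it. Leave the round-headed post where it is.

Things in the scene. Friction and masses are not known exactly. Their poses are not given: they have to be found in the camera images.
- post_head (a point): Seized steel post, 0.3 kg: round shaft 25 mm across, 60 mm long, under a rectangular head 44 (x) by 30 (y) by 24 mm high (z); grip it across the 30 mm. Point: centre of the head, 72 mm above the foot; z up. The foot stands 26 mm deep in a black block 46 mm square, its top 26 mm below the head. Loose after rising 16 mm; turned as it rises (3 mm per radian, either way) it needs some 25 N.
- holder (a joint): Lift (m, up) of the seized post's block: 0 = its 62 mm square magnetic foot sits on its fixed steel plate. Magnet and weight hold it with about 33 N and draw it back; over 4 mm is torn off. Dry friction of 50 to 75 N grips the post's lowest 16 mm: pulled straight, it takes the block along; while it is turned (up to 1 N m) most friction opposes the turning, so turn and pull together.
- tray_in (a point): Open aluminium parts tray, 150 mm square outside, 28 mm high, walls and floor 4 mm thick, fixed on the breadboard and empty. This point is the centre of its inner floor; x and y point along its sides, z up.
- round_head (a point): The other post, to be left alone: the same steel shaft, 25 mm by 60 mm, but with a round head of diameter 36 mm and height 24 mm, standing loosely in a like holder. This point is the centre of its head, 72 mm above its foot.
Things that resemble listed ones, but are neither listed nor needed, are in the scene too. What is shaped like the part that bears post_head but orange is not meant.

How it is judged:
By the outcome, as a careful person would: the job done as asked, in the order asked, and still so for the second after the job is handed in, with the robot touching nothing.
It also fails if it takes over 53 s, if anything falls off the work surface, if the arm or the gripper's body presses on something with over 40 N, if the wrist force passes 120 N, or if a joint passes its speed limit or range.

## Robot

A 6-joint arm with a two-finger parallel gripper is mounted at the origin on the work surface. World frame = base frame: x ahead of the robot, y to its left, z up, the work surface at z = 0. Lengths are in mm, angles in degrees, forces in N, time in s.
With the tool pointing down it reaches from about 350 to 850 mm from the base axis. Payload 8.1 kg.
Tool frame: the origin (TCP) lies at the very end of the fingers, on their centre line; the grasp point (between the pads) lies 19 mm behind it; z points along the fingers, y is the line along which they close (so a half turn about z gives the same grasp; the last joint's range is limited). The gripper opens to 85 mm and grips with 20 to 120 N. Pads are 22 mm wide; open, the fingers measure 114 mm over their backs; the gripper's body (76 mm by 85 mm) begins 54 mm behind the grasp point. The pads swing forward as they close: fully open they stand 13 mm farther back than shut.
Start: joints at [62.028, 7.471, 85.268, -0, 87.261, -4.893], TCP at [235.177, 551.994, 231.292] pointing down, gripper open.
Joint ranges: [-169.43, 169.43], [-51.17, 129.36], [1.28, 143.12], [-76.62, 256.62], [0, 156.53], [-152.29, 152.29]. Speed limits (degrees/s): [136.94, 136.94, 159.86, 180, 180, 180].

## Interface

Orientations are given as [roll, pitch, yaw] about the fixed x, y, z axes, in that order (R = Rz(yaw) Ry(pitch) Rx(roll)).
In Python, from bench import sense, eyes, job, models gives the robot as it stands. The module is installed in compiled form; this text tells all that it offers.
- The arm moves only by the tool apply_moves, never from a script. Its argument "rows" is a list of rows, each a list of 6 numbers: the shift along the tool's x, y, z in mm, then the turn, a rotation vector about the tool's x, y, z in rad. In form: [[dx, dy, dz, rx, ry, rz], ...]. A call has exactly 5 rows; each row shifts and turns the commanded pose from where the row before left it, along the tool's axes as they then stand; what a row does not reach is not made up. A row lasts 1/8 s, in which the tool goes at most 62.5 mm and 10.7 degrees, less where a joint would pass 70% of its speed; a pose out of reach is approached as far as the arm can. A call is refused whole if a number of a shift passes 62.5 or a number of a turn 0.188, either way. A call with a gripper value outside its range is refused whole. "fingers" is the finger opening in mm, from 0 to 85.4, set as the call begins (left out, the last holds). The fingers move at their own pace and stop on an object; "grip_force" is the grip in N (left out, the last holds). Time passes only in rows, so rows that do not move let the fingers close, or fill a call up. It gives the time, the measured TCP pose, the force, the opening and the grip force at its end, in the units of the state.
- sense(): the state, without advancing time (a new reading comes with each control period).
- eyes.snapshot(name): name is "scene" or "top" or "wrist"; returns (picture, depth): 480x640x3 uint8, red, green, blue; 480x640 float32, mm along the optical axis (not along the pixel's ray), 0 where there is no reading.
- eyes.get_calibration(name): a dict with "intrinsics" (3x3 intrinsics, pixels), "R" (3x3) and "t" (3): a world point X has camera coordinates R X + t; the wrist camera has in their place "mount" (4x4, takes a point from camera to tool coordinates, whose origin is the TCP and whose axes are the flange's). Camera axes: x right, y down, z forward; pixel columns grow to the right and rows downward; lengths in mm; the calibration is good to about 2 mm. A picture is of the moment at which its call begins: read the wrist's pose just before it. get_calibration takes no time and is no camera call.
- job.hand_in(): hands the job in; it is judged then, once.
Trained networks look in the newest picture that a camera, given by its name, has taken for a name from the list of things; names that differ only in an ending like _2 or _b are one class to them, and where a whole thing is asked for, a point or a joint stands for the part that bears it (a point fixed in the world has none). Each returns a list of dicts, best first, with "confidence" (0 to 1); they miss things now and then, are a little off and sometimes report something else, mostly with a low value. They report only what shows in the picture. A call takes as long as a camera call. They do not tell look-alikes from the thing itself.
- models.boxes_of(name, camera): "xyz" ([x, y, z] in mm, in world coordinates, good to about 4 mm: the middle of the surface that is visible of it).
- models.cut_out(name, camera): "pixels" (480x640 bool, what is visible of it).
- models.place_of(name, camera): "xyz" ([x, y, z] in mm, in world coordinates, good to about 4 mm: a listed point, or the origin of a listed thing).
The state is a dict: "time": time; "joint_pos": joint angles; "qd": joint speeds; "joint_efforts": joint torques, N m; "tool_pos": TCP position; "tcp_rot": TCP orientation; "ft_force": force on the tool from outside, world axes, zero at the start; "wrist_torque": the same for the moment, N m; "finger_gap": finger opening in mm; "grip_force": force on a finger pad.
Only numpy, scipy, OpenCV 4.12 (cv2) and the standard library are available. Lean on these libraries where they do the work, as an engineer would, in place of code of your own. Each camera call takes 0.05 s, during which the arm holds its last target. There are 200 camera calls.

## Working session

There is one attempt and no reset: what is moved stays moved. The work goes in short steps, Python scripts to look and compute and a tool call to move; the robot and the scene stay as the last step left them, time stands still between calls to the robot, and variables do not carry over. Pictures are saved under pics/ and viewed, at most 10 in all, crops included, and the job is handed in when it is done.

Besides the shell and the picture viewer there is one more tool, called after "Request:" by a JSON object that holds its "name" and its "arguments", one argument or row to a line. apply_moves: Moves the arm, as the interface text tells. Its arguments: {"type":"object","properties":{"rows":{"type":"array"},"fingers":{"type":"number"},"grip_force":{"type":"number"}},"required":["rows"]}

```bash
mkdir -p pics; python3 - <<'E'
from bench import sense, eyes, job, models
import cv2,numpy as np
s=sense();print(s)
for c in ("scene","top"):
    p,d=eyes.snapshot(c);cv2.imwrite(f"pics/{c}.png",p[:,:,::-1])
    for n in ("post_head","round_head","tray_in","holder"):
        print(c,n,[(np.round(r["xyz"],1),round(r["confidence"],2)) for r in models.place_of(n,c)])
print(eyes.get_calibration("top"));print(eyes.get_calibration("scene"));print(eyes.get_calibration("wrist"))
E
```

```text
{'time': 0.0, 'joint_pos': array([ 6.20303875e+01,  7.51545377e+00,  8.53289116e+01,  7.47603582e-04,
        8.72627373e+01, -4.89281727e+00]), 'qd': array([ 0.04431932, -0.1095544 , -0.06027231,  0.03447446,  0.00320056,
        0.01319354]), 'joint_efforts': array([-3.60949034e-04, -5.69397998e+01, -5.00548089e+01, -2.00778109e-04,
        1.52231025e-02,  4.68392693e-05]), 'tool_pos': array([234.89085893, 551.50907584, 230.24436547]), 'tcp_rot': array([-1.79893351e+02, -9.87896610e-03,  1.56923159e+02]), 'ft_force': array([ 0.61904858, -0.65413738, -0.42242576]), 'wrist_torque': array([0.07599813, 0.01504774, 0.0039127 ]), 'grip_force': 0.0, 'finger_gap': 85.23557977770996}
scene post_head [(array([553.1, 510.5,  72.6]), 0.96), (array([512.2, 287.3,  97.7]), 0.84), (array([261.2, 253.5,  72.7]), 0.73), (array([404.1, 512. ,  72.6]), 0.64)]
scene round_head [(array([554. ,  -1.5,  98.4]), 0.63)]
scene tray_in [(array([ 518.2, -304. ,   15.2]), 0.81)]Traceback (most recent call last):
  File "<stdin>", line 7, in <module>
ValueError: it knows: post_head, round_head, tray_in
```

```bash
python3 - <<'E'
from bench import sense, eyes, job, models
import cv2,numpy as np
p,d=eyes.snapshot("top");cv2.imwrite("pics/top.png",p[:,:,::-1])
for n in ("post_head","round_head","tray_in"):
    print("top",n,[(np.round(r["xyz"],1),round(r["confidence"],2)) for r in models.place_of(n,"top")])
for c in ("top","scene","wrist"):print(eyes.get_calibration(c))
E
```

```text
top post_head [(array([261.1, 258. ,  73.8]), 0.8), (array([408.9, 512.4,  73.8]), 0.78), (array([513.3, 285.5,  98.4]), 0.73), (array([553.5, 507.3,  70.3]), 0.59)]
top round_head [(array([555.5,  -4.1, 100. ]), 0.67)]
top tray_in []
{'intrinsics': array([[497.45142396,   0.        , 317.96469944],
       [  0.        , 497.45142396, 238.24377358],
       [  0.        ,   0.        ,   1.        ]]), 'R': array([[-1.08185026e-01, -9.94130755e-01, -2.03934935e-04],
       [-9.70658924e-01,  1.05675043e-01, -2.15995458e-01],
       [ 2.14749279e-01, -2.31695230e-02, -9.76394347e-01]]), 't': array([ 144.67273791,  437.50032299, 1024.9878311 ])}
{'intrinsics': array([[444.20729413,   0.        , 320.24476703],
       [  0.        , 444.20729413, 241.24830155],
       [  0.        ,   0.        ,   1.        ]]), 'R': array([[ 0.42999226,  0.90262292,  0.01945539],
       [ 0.5983559 , -0.26877602, -0.75480439],
       [-0.6760746 ,  0.33620129, -0.65566136]]), 't': array([-266.08685681, -136.93230923, 1397.35889222])}
{'intrinsics': array([[346.1604729 ,   0.        , 321.29793052],
       [  0.        , 346.1604729 , 234.9900952 ],
       [  0.        ,   0.        ,   1.        ]]), 'mount': array([[-4.19304382e-04, -9.53292324e-01, -3.02048950e-01,
         7.85674629e+01],
       [ 9.99999349e-01, -7.90937534e-05, -1.13857254e-03,
        -4.46712989e-01],
       [ 1.06150228e-03, -3.02049231e-01,  9.53291737e-01,
        -1.42393138e+02],
       [ 0.00000000e+00,  0.00000000e+00,  0.00000000e+00,
         1.00000000e+00]])}
```

View pics/top.png

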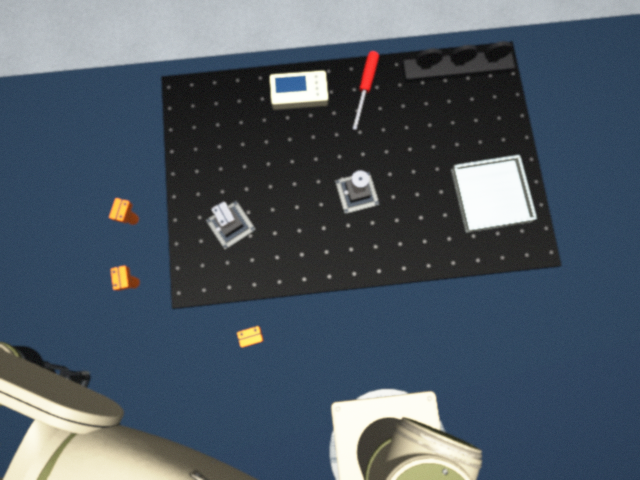

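View pics/scene.png

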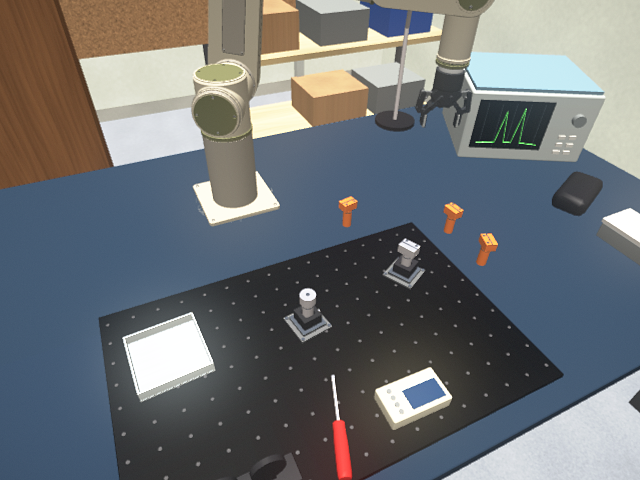

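The top view's candidates for post_head are the orange posts at (121,210), (121,277) and (250,336), which are excluded by colour, the round head at (360,180), and the steel rectangular head at (222,213). I choose the one at (222,213) and will check it in a crop. The tray is at (495,193).

```bash
cat > h.py <<'E'
import numpy as np,cv2
from bench import sense, eyes, job, models
from scipy.spatial.transform import Rotation as Ro
def cloud(c,st=None):
    p,d=eyes.snapshot(c);k=eyes.get_calibration(c);K=k["intrinsics"]
    v,u=np.mgrid[:480,:640]
    X=np.stack([(u-K[0,2])/K[0,0]*d,(v-K[1,2])/K[1,1]*d,d],-1).astype(float)
    if c=="wrist":
        M=k["mount"];X=X@M[:3,:3].T+M[:3,3]
        X=X@Ro.from_euler("xyz",st["tcp_rot"],degrees=True).as_matrix().T+st["tool_pos"]
    else: X=(X-k["t"])@k["R"]
    X[d==0]=np.nan
    return p,X
def rect(X,lo,hi,xy,r):
    m=(X[...,2]>lo)&(X[...,2]<hi)&(np.hypot(X[...,0]-xy[0],X[...,1]-xy[1])<r)
    P=X[m];rc=cv2.minAreaRect(P[:,:2].astype(np.float32))
    return len(P),np.round(rc[0],1),np.round(rc[1],1),round(rc[2],1),np.median(P[:,2])
E
python3 - <<'E'
from h import *
p,X=cloud("top")
print("head",rect(X,103,125,(512,286),45))
print("tray rim",rect(X,20,40,(520,-304),130))
print("floor",rect(X,2,14,(520,-304),60), "round",rect(X,103,125,(555,-3),40))
print("plate",rect(X,3,25,(505,285),60))
cv2.imwrite("pics/crop.png",cv2.resize(p[180:260,180:260,::-1],(480,480),interpolation=cv2.INTER_CUBIC))
E
```

```text
head (316, array([509.3, 288. ]), array([44.7, 29.9]), 24.1, np.float64(109.72330113293161))
tray rim (1003, array([ 515.4, -303. ]), array([151.5, 152.9]), 3.1, np.float64(30.714757848261556))
floor (259, array([ 521. , -303.8]), array([112.7, 117.4]), 33.3, np.float64(13.215319389756848)) round (231, array([553.7,  -1.7]), array([35.1, 35.1]), 83.6, np.float64(109.87273419643135))
plate (1389, array([503.4, 284. ]), array([115. , 119.3]), 30.1, np.float64(13.225404044907613))
```

View pics/crop.png

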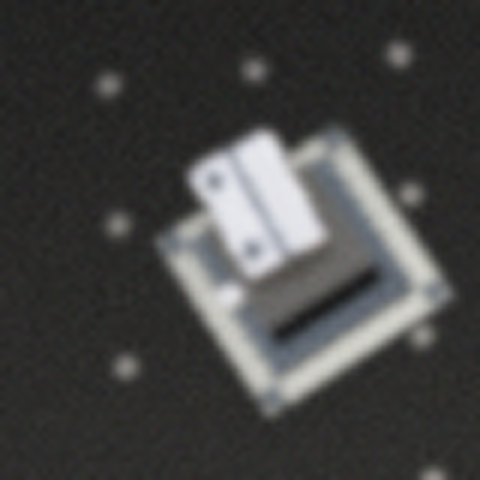

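The crop shows a steel rectangular head at about (255,205) with its long axis running down and to the right. It sits on a black block with a square magnetic foot, so this is the right post. I'll move above it, yaw −155.9.

```bash
cat >> h.py <<'E'
def plan(xyz,yaw,n,st=None):
    "rows to go, linear in world, tool pointing down"
    st=st or sense();p=st["tool_pos"];R0=Ro.from_euler("xyz",st["tcp_rot"],degrees=True)
    R1=Ro.from_euler("xyz",[180,0,yaw],degrees=True);w=(R0.inv()*R1).as_rotvec()/n
    d=(np.array(xyz)-p)/n;R=R0;print("max turn",abs(w).max())
    for i in range(n):
        print(np.round(R.inv().apply(d),1).tolist()+np.round(w,3).tolist());R=R*Ro.from_rotvec(w)
E
python3 -c "
from h import *
plan([509,288,200],-155.9,10)"
```

```text
max turn 0.08233884712490855
[-35.5, -13.6, 3.1, -0.0, -0.0, -0.082]
[-34.3, -16.4, 3.1, -0.0, -0.0, -0.082]
[-32.8, -19.2, 3.1, -0.0, -0.0, -0.082]
[-31.1, -21.8, 3.1, -0.0, -0.0, -0.082]
[-29.2, -24.3, 3.1, -0.0, -0.0, -0.082]
[-27.1, -26.6, 3.1, -0.0, -0.0, -0.082]
[-24.9, -28.8, 3.1, -0.0, -0.0, -0.082]
[-22.4, -30.7, 3.1, -0.0, -0.0, -0.082]
[-19.8, -32.5, 3.1, -0.0, -0.0, -0.082]
[-17.1, -34.0, 3.1, -0.0, -0.0, -0.082]
```

Request:
{"name": "apply_moves", "arguments": {
  "rows": [
    [-35.5,-13.6,3,0,0,-0.082],
    [-34.3,-16.4,3,0,0,-0.082],
    [-32.8,-19.2,3,0,0,-0.082],
    [-31.1,-21.8,3,0,0,-0.082],
    [-29.2,-24.3,3,0,0,-0.082]
  ]
}}

```text
time: 1.08
tool_pos: [372.6, 419.1, 216.4]
tcp_rot: [180.0, 0.0, -179.4]
ft_force: [0.4, -0.0, -0.3]
finger_gap: 85.7
grip_force: 0.0
```

Request:
{"name": "apply_moves", "arguments": {
  "rows": [
    [-27.1,-26.6,3,0,0,-0.082],
    [-24.9,-28.8,3,0,0,-0.082],
    [-22.4,-30.7,3,0,0,-0.082],
    [-19.8,-32.5,3,0,0,-0.082],
    [-17.1,-34,3,0,0,-0.082]
  ]
}}

```text
time: 1.7
tool_pos: [509.3, 286.7, 201.3]
tcp_rot: [180.0, 0.0, -155.9]
ft_force: [0.6, -0.0, 0.3]
finger_gap: 85.5
grip_force: 0.0
```

Request:
{"name": "apply_moves", "arguments": {
  "rows": [
    [0,0,0,0,0,0],
    [0,0,0,0,0,0],
    [0,0,0,0,0,0],
    [0,0,0,0,0,0],
    [0,0,0,0,0,0]
  ]
}}

```text
time: 2.33
tool_pos: [508.1, 288.2, 201.4]
tcp_rot: [180.0, 0.0, -156.1]
ft_force: [-0.1, -1.2, -0.2]
finger_gap: 84.9
grip_force: 0.0
```

```bash
python3 - <<'E'
from h import *
s=sense();print(s["time"],s["tool_pos"],s["tcp_rot"],s["joint_pos"],s["ft_force"])
p,X=cloud("wrist",s)
cv2.imwrite("pics/w1.png",p[:,:,::-1])
print("head",rect(X,104,125,(510,288),45))
print([(np.round(r["xyz"],1),round(r["confidence"],2)) for r in models.place_of("post_head","wrist")])
q=np.linspace(0,120,25);print(np.histogram(X[...,2][np.isfinite(X[...,2])],q))
E
```

```text
2.325 [508.0945488  288.16815298 201.40509201] [ 1.79998720e+02  8.13460908e-03 -1.56051113e+02] [ 2.45306104e+01  5.89054563e+00  9.01028579e+01  1.20373221e-03
  8.39984493e+01 -8.94184021e+01] [-0.07792623 -1.18402037 -0.16843857]
head (2475, array([509.5, 288.1]), array([44.2, 29.9]), 23.6, np.float64(109.5758767230943))
[(array([554.6, 513.7,  66.2]), 0.86), (array([507.3, 285.5,  99. ]), 0.72), (array([410.4, 514.9,  67.5]), 0.64)]
(array([ 13915,   2214, 155280,   4480,   1365,   2472,    762,    877,
         2418,    730,   1207,     65,    361,    405,    439,    422,
         2142,     72,     67,     59,     73,   1727,    731,      0]), array([  0.,   5.,  10.,  15.,  20.,  25.,  30.,  35.,  40.,  45.,  50.,
        55.,  60.,  65.,  70.,  75.,  80.,  85.,  90.,  95., 100., 105.,
       110., 115., 120.]))
```

View pics/w1.png

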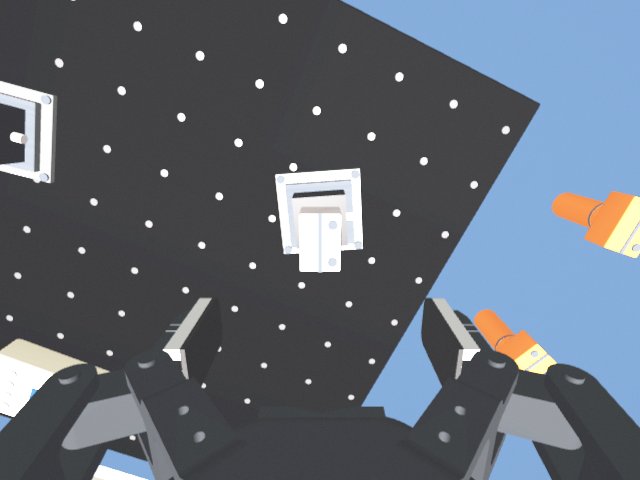

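The wrist view shows the head at (320,242), centred between the fingers at (200,330) and (445,330) and aligned with them. I'll descend and grip.

Request:
{"name": "apply_moves", "arguments": {
  "rows": [
    [-1.2,-0.7,26,0,0,0],
    [0,0,32,0,0,0],
    [0,0,32,0,0,0],
    [0,0,22,0,0,0],
    [0,0,11,0,0,0]
  ]
}}

```text
time: 3.05
tool_pos: [508.9, 287.2, 76.7]
tcp_rot: [-180.0, -0.1, -156.1]
ft_force: [0.4, -0.8, 0.7]
finger_gap: 85.5
grip_force: 0.0
```

Request:
{"name": "apply_moves", "arguments": {
  "rows": [
    [0,0,0,0,0,0],
    [0,0,0,0,0,0],
    [0,0,0,0,0,0],
    [0,0,0,0,0,0],
    [0,0,0,0,0,0]
  ],
  "fingers": 20,
  "grip_force": 110
}}

```text
time: 3.68
tool_pos: [510.8, 288.0, 80.0]
tcp_rot: [180.0, 0.1, -156.1]
ft_force: [-0.7, 0.0, 6.3]
finger_gap: 28.3
grip_force: 109.6
```

Request:
{"name": "apply_moves", "arguments": {
  "rows": [
    [0,0,0,0,0,0],
    [0,0,0,0,0,0],
    [0,0,0,0,0,0],
    [0,0,0,0,0,0],
    [0,0,0,0,0,0]
  ]
}}

```text
time: 4.3
tool_pos: [510.8, 288.0, 80.0]
tcp_rot: [180.0, 0.1, -156.1]
ft_force: [-1.2, -0.5, 6.5]
finger_gap: 28.4
grip_force: 109.6
```

Request:
{"name": "apply_moves", "arguments": {
  "rows": [
    [0,0,-0.8,0,0,0.18],
    [0,0,-1.2,0,0,0.18],
    [0,0,-1.2,0,0,0.18],
    [0,0,-1.2,0,0,0.18],
    [0,0,-1.2,0,0,0.18]
  ]
}}

```text
time: 4.92
tool_pos: [510.4, 288.0, 81.5]
tcp_rot: [179.9, 0.0, 152.0]
ft_force: [14.8, 8.4, -29.4]
finger_gap: 28.5
grip_force: 110.4
```

Request:
{"name": "apply_moves", "arguments": {
  "rows": [
    [0,0,0.5,0,0,-0.18],
    [0,0,-0.4,0,0,-0.18],
    [0,0,-0.5,0,0,-0.18],
    [0,0,-0.5,0,0,-0.18],
    [0,0,-0.5,0,0,-0.18]
  ]
}}

```text
time: 5.55
tool_pos: [509.9, 288.1, 83.4]
tcp_rot: [179.9, 0.1, -155.8]
ft_force: [8.8, 8.2, -20.3]
finger_gap: 28.7
grip_force: 112.1
```

Request:
{"name": "apply_moves", "arguments": {
  "rows": [
    [0,0,-0.3,0,0,0.18],
    [0,0,-0.7,0,0,0.18],
    [0,0,-0.6,0,0,0.18],
    [0,0,-0.6,0,0,0.18],
    [0,0,-0.6,0,0,0.18]
  ]
}}

```text
time: 6.18
tool_pos: [510.3, 288.0, 85.7]
tcp_rot: [179.9, 0.0, 152.0]
ft_force: [14.1, 7.4, -26.1]
finger_gap: 28.5
grip_force: 111.2
```

```bash
python3 - <<'E'
from h import *
p,X=cloud("top")
for lo,hi in((14,22),(40,70)): print(rect(X,lo,hi,(505,285),60))
cv2.imwrite("pics/scene2.png",cv2.resize(eyes.snapshot("scene")[0][200:320,330:490,::-1],(800,600),interpolation=cv2.INTER_CUBIC))
E
```

```text
(106, array([532.2, 301.3]), array([ 34. , 105.4]), 34.7, np.float64(17.467171789529043))
(21, array([496.7, 306.5]), array([16. ,  8.5]), 65.4, np.float64(51.10071098816863))
```

View pics/scene2.png

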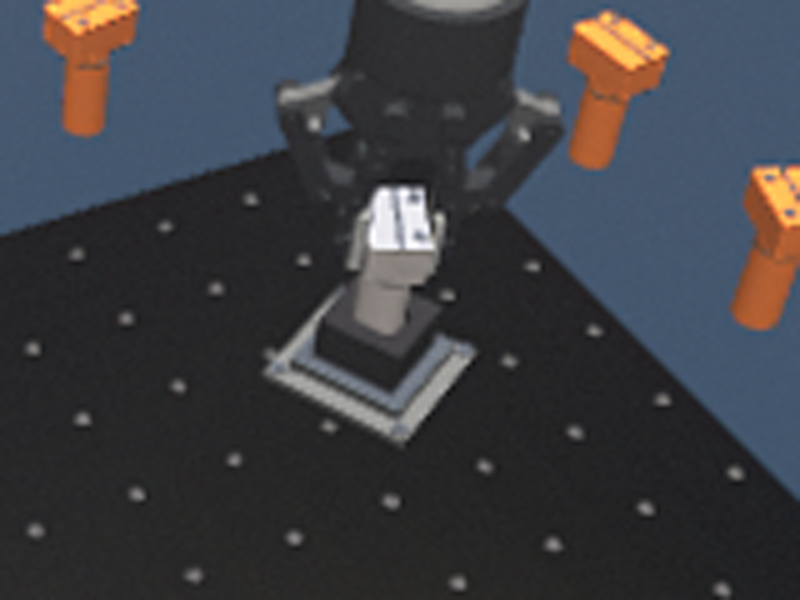

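The crop shows the block at (385,345) seated flat on its plate with the post, at (400,230), turning in it. I'll keep going.

Request:
{"name": "apply_moves", "arguments": {
  "rows": [
    [0,0,0.2,0,0,-0.18],
    [0,0,-0.6,0,0,-0.18],
    [0,0,-0.6,0,0,-0.18],
    [0,0,-0.6,0,0,-0.18],
    [0,0,-0.6,0,0,-0.18]
  ]
}}

```text
time: 6.9
tool_pos: [509.7, 288.1, 88.0]
tcp_rot: [179.9, 0.0, -155.8]
ft_force: [9.4, 7.0, -22.8]
finger_gap: 28.6
grip_force: 111.7
```

Request:
{"name": "apply_moves", "arguments": {
  "rows": [
    [0,0,-0.2,0,0,0.18],
    [0,0,-0.6,0,0,0.18],
    [0,0,-0.6,0,0,0.18],
    [0,0,-0.6,0,0,0.18],
    [0,0,-0.6,0,0,0.18]
  ]
}}

```text
time: 7.52
tool_pos: [510.4, 288.0, 90.9]
tcp_rot: [179.9, 0.0, 152.0]
ft_force: [12.2, 5.7, -20.0]
finger_gap: 28.4
grip_force: 111.8
```

Request:
{"name": "apply_moves", "arguments": {
  "rows": [
    [0,0,0,0,0,-0.18],
    [0,0,-0.6,0,0,-0.18],
    [0,0,-0.6,0,0,-0.18],
    [0,0,-0.6,0,0,-0.18],
    [0,0,-0.6,0,0,-0.18]
  ]
}}

```text
time: 8.15
tool_pos: [510.0, 288.2, 94.3]
tcp_rot: [179.9, 0.1, -155.8]
ft_force: [5.5, 4.6, -11.6]
finger_gap: 28.3
grip_force: 113.2
```

Request:
{"name": "apply_moves", "arguments": {
  "rows": [
    [0,0,0,0,0,0.18],
    [0,0,-0.6,0,0,0.18],
    [0,0,-0.6,0,0,0.18],
    [0,0,-0.6,0,0,0.18],
    [0,0,-0.6,0,0,0.18]
  ]
}}

```text
time: 8.78
tool_pos: [510.8, 288.1, 98.2]
tcp_rot: [179.9, 0.1, 152.0]
ft_force: [4.7, 2.4, -4.5]
finger_gap: 28.4
grip_force: 114.1
```

Request:
{"name": "apply_moves", "arguments": {
  "rows": [
    [0,0,-0.5,0,0,-0.18],
    [0,0,-1,0,0,-0.18],
    [0,0,-1,0,0,-0.18],
    [0,0,-1,0,0,-0.18],
    [0,0,-1,0,0,-0.18]
  ]
}}

```text
time: 9.4
tool_pos: [510.3, 288.2, 102.4]
tcp_rot: [180.0, 0.1, -155.8]
ft_force: [2.3, 3.4, -4.4]
finger_gap: 28.7
grip_force: 114.2
```

Request:
{"name": "apply_moves", "arguments": {
  "rows": [
    [0,0,-2,0,0,0],
    [0,0,-3,0,0,0],
    [0,0,-4,0,0,0],
    [0,0,-4,0,0,0],
    [0,0,-4,0,0,0]
  ]
}}

```text
time: 10.02
tool_pos: [509.7, 287.4, 119.5]
tcp_rot: [-180.0, -0.0, -156.1]
ft_force: [-1.0, 0.6, -3.7]
finger_gap: 28.5
grip_force: 114.3
```

Request:
{"name": "apply_moves", "arguments": {
  "rows": [
    [0,0,-15,0,0,0],
    [0,0,-25,0,0,0],
    [0,0,-30,0,0,0],
    [0,0,-25,0,0,0],
    [0,0,-15,0,0,0]
  ]
}}

```text
time: 10.65
tool_pos: [510.5, 287.8, 231.9]
tcp_rot: [-180.0, 0.2, -156.1]
ft_force: [0.9, 0.7, -4.2]
finger_gap: 28.3
grip_force: 114.3
```

```bash
python3 - <<'E'
from h import *
p,X=cloud("top")
print("rim",rect(X,36.5,45,(515,-303),130),rect(X,32,45,(515,-303),130)); print("floor",rect(X,10,25,(515,-303),45))
print("block",rect(X,45,60,(505,285),50))
s=sense();print(s["tool_pos"]);plan([515,-303,225],150,15,s)
cv2.imwrite("pics/scene3.png",eyes.snapshot("scene")[0][:,:,::-1])
E
```

```text
rim (517, array([ 515.2, -303.4]), array([150.8, 152.3]), 3.0, np.float64(39.76907479053797)) (712, array([ 515.6, -303.4]), array([151.7, 152.3]), 3.0, np.float64(38.66182002700826))
floor (1179, array([ 514.6, -303.1]), array([88.2, 89. ]), 9.0, np.float64(16.38158087192489))
block (77, array([526.9, 297.7]), array([ 8.8, 45.2]), 23.2, np.float64(51.81325156809724))
[511.0564826  288.07582563 233.52882909]
max turn 0.06271359821986325
[15.7, -36.1, 0.5, 0.0, 0.0, 0.063]
[13.4, -37.0, 0.5, 0.0, 0.0, 0.063]
[11.1, -37.8, 0.5, 0.0, 0.0, 0.063]
[8.7, -38.4, 0.5, 0.0, 0.0, 0.063]
[6.3, -38.9, 0.5, 0.0, 0.0, 0.063]
[3.8, -39.2, 0.5, 0.0, 0.0, 0.063]
[1.3, -39.4, 0.5, 0.0, 0.0, 0.063]
[-1.1, -39.4, 0.5, 0.0, 0.0, 0.063]
[-3.6, -39.2, 0.6, 0.0, 0.0, 0.063]
[-6.0, -38.9, 0.6, 0.0, 0.0, 0.063]
[-8.5, -38.5, 0.6, 0.0, 0.0, 0.063]
[-10.9, -37.9, 0.6, 0.0, 0.0, 0.063]
[-13.2, -37.1, 0.6, 0.0, 0.0, 0.063]
[-15.5, -36.2, 0.6, 0.0, 0.0, 0.063]
[-17.8, -35.2, 0.6, 0.0, 0.0, 0.063]
```

View pics/scene3.png

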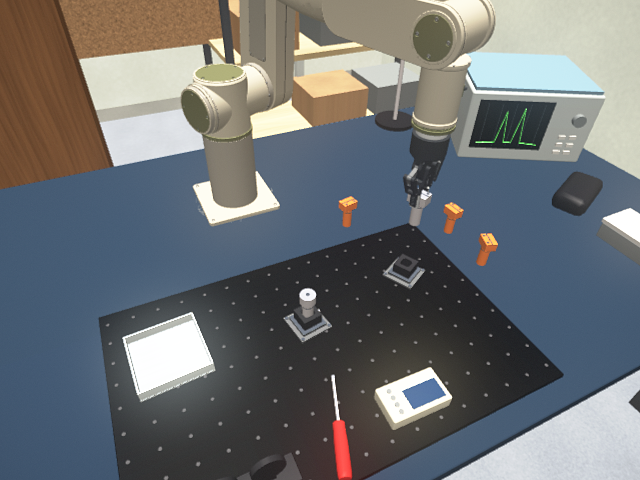

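The post is out and held at (417,210), and the holder is still seated on its plate at (404,268). The tray is centred at about (515,−303), with its floor at z≈16. I'll carry the post over.

Request:
{"name": "apply_moves", "arguments": {
  "rows": [
    [8,-18,0.5,0,0,0.03],
    [14.5,-36.5,0.5,0,0,0.063],
    [12,-37.5,0.5,0,0,0.063],
    [9.5,-38.2,0.5,0,0,0.063],
    [7,-38.8,0.5,0,0,0.063]
  ]
}}

```text
time: 11.38
tool_pos: [511.0, 108.2, 225.0]
tcp_rot: [-180.0, -0.1, -172.4]
ft_force: [0.8, -0.0, -3.1]
finger_gap: 28.6
grip_force: 114.3
```

Request:
{"name": "apply_moves", "arguments": {
  "rows": [
    [4.5,-39.2,0.5,0,0,0.063],
    [2,-39.4,0.5,0,0,0.063],
    [-0.5,-39.4,0.5,0,0,0.063],
    [-3,-39.3,0.5,0,0,0.063],
    [-5.5,-39,0.5,0,0,0.063]
  ]
}}

```text
time: 12.0
tool_pos: [515.1, -88.5, 222.6]
tcp_rot: [-180.0, -0.1, 169.5]
ft_force: [0.6, -0.4, -2.9]
finger_gap: 28.2
grip_force: 114.3
```

Request:
{"name": "apply_moves", "arguments": {
  "rows": [
    [-8,-38.6,0.5,0,0,0.063],
    [-10.4,-38,0.5,0,0,0.063],
    [-12.7,-37.3,0.5,0,0,0.063],
    [-15,-36.4,0.5,0,0,0.063],
    [-9,-17.7,0.5,0,0,0.063]
  ]
}}

```text
time: 12.62
tool_pos: [519.3, -266.1, 220.0]
tcp_rot: [-180.0, -0.2, 151.3]
ft_force: [-1.9, 1.1, -3.4]
finger_gap: 28.7
grip_force: 114.3
```

```bash
python3 - <<'E'
from h import *
s=sense();print(s["joint_pos"]);print(s["tool_pos"],s["tcp_rot"],s["ft_force"])
plan([515,-303,100],round(s["tcp_rot"][2]),5,s)
E
```

```text
[-3.21491061e+01  5.38403196e+00  8.86944239e+01 -2.99554006e-02
  8.60725819e+01 -9.34827888e+01]
[ 519.30103748 -266.12973254  219.96977235] [-1.79979351e+02 -1.52574493e-01  1.51335746e+02] [-1.85553908  1.12482388 -3.36461336]
max turn 0.0011720710808418885
[-2.8, -6.9, 24.0, -0.0, -0.001, 0.001]
[-2.8, -6.9, 24.0, -0.0, -0.001, 0.001]
[-2.8, -6.9, 24.0, -0.0, -0.001, 0.001]
[-2.8, -6.9, 24.0, -0.0, -0.001, 0.001]
[-2.8, -6.9, 24.0, -0.0, -0.001, 0.001]
```

Request:
{"name": "apply_moves", "arguments": {
  "rows": [
    [-3.5,-10,4,0,0,0],
    [-3.5,-11,22,0,0,0],
    [-3,-8,32,0,0,0],
    [-1.5,-3,30,0,0,0],
    [0,0,26,0,0,0]
  ]
}}

```text
time: 13.25
tool_pos: [515.1, -296.6, 105.7]
tcp_rot: [180.0, -0.1, 151.7]
ft_force: [0.4, -0.4, -3.4]
finger_gap: 28.5
grip_force: 114.3
```

Request:
{"name": "apply_moves", "arguments": {
  "rows": [
    [0,0,10,0,0,0],
    [0,0,6,0,0,0],
    [0,0,3,0,0,0],
    [0,0,2,0,0,0],
    [0,0,1,0,0,0]
  ]
}}

```text
time: 13.88
tool_pos: [516.3, -297.9, 86.3]
tcp_rot: [-180.0, 0.1, 151.7]
ft_force: [0.0, -0.7, -2.8]
finger_gap: 28.4
grip_force: 114.3
```

Request:
{"name": "apply_moves", "arguments": {
  "rows": [
    [0,0,3,0,0,0],
    [0,0,3,0,0,0],
    [0,0,2,0,0,0],
    [0,0,1,0,0,0],
    [0,0,1,0,0,0]
  ]
}}

```text
time: 14.5
tool_pos: [515.9, -297.7, 75.7]
tcp_rot: [-180.0, 0.0, 151.6]
ft_force: [-0.2, 0.2, -3.0]
finger_gap: 27.9
grip_force: 114.3
```

Request:
{"name": "apply_moves", "arguments": {
  "rows": [
    [0,0,0.8,0,0,0],
    [0,0,0.8,0,0,0],
    [0,0,0.8,0,0,0],
    [0,0,0.8,0,0,0],
    [0,0,0.6,0,0,0]
  ]
}}

```text
time: 15.12
tool_pos: [515.9, -297.7, 71.9]
tcp_rot: [-180.0, 0.0, 151.7]
ft_force: [-0.5, -0.7, -3.2]
finger_gap: 28.2
grip_force: 114.3
```

Request:
{"name": "apply_moves", "arguments": {
  "rows": [
    [0,0,0.6,0,0,0],
    [0,0,0.5,0,0,0],
    [0,0,0.4,0,0,0],
    [0,0,0.3,0,0,0],
    [0,0,0.2,0,0,0]
  ]
}}

```text
time: 15.75
tool_pos: [515.9, -297.7, 70.0]
tcp_rot: [-180.0, 0.0, 151.7]
ft_force: [0.1, 0.9, -0.7]
finger_gap: 28.8
grip_force: 114.4
```

Request:
{"name": "apply_moves", "arguments": {
  "rows": [
    [0,0,0.3,0,0,0],
    [0,0,0.2,0,0,0],
    [0,0,0,0,0,0],
    [0,0,0,0,0,0],
    [0,0,0,0,0,0]
  ]
}}

```text
time: 16.38
tool_pos: [516.1, -297.8, 70.0]
tcp_rot: [-180.0, 0.0, 151.7]
ft_force: [-3.5, 1.5, 5.3]
finger_gap: 28.5
grip_force: 115.1
```

Solid contact, so I'll ease the grip and then open.

Request:
{"name": "apply_moves", "arguments": {
  "rows": [
    [0,0,0,0,0,0],
    [0,0,0,0,0,0],
    [0,0,0,0,0,0],
    [0,0,0,0,0,0],
    [0,0,0,0,0,0]
  ],
  "grip_force": 20
}}

```text
time: 17.0
tool_pos: [516.1, -297.7, 70.0]
tcp_rot: [-180.0, 0.0, 151.7]
ft_force: [-2.9, 1.6, 5.6]
finger_gap: 28.1
grip_force: 115.1
```

Request:
{"name": "apply_moves", "arguments": {
  "rows": [
    [0,0,0,0,0,0],
    [0,0,0,0,0,0],
    [0,0,0,0,0,0],
    [0,0,0,0,0,0],
    [0,0,0,0,0,0]
  ],
  "fingers": 40
}}

```text
time: 17.62
tool_pos: [515.9, -297.6, 69.3]
tcp_rot: [180.0, -0.0, 151.6]
ft_force: [-0.1, 0.3, 0.7]
finger_gap: 39.8
grip_force: 0.0
```

Request:
{"name": "apply_moves", "arguments": {
  "rows": [
    [0,0,0,0,0,0],
    [0,0,0,0,0,0],
    [0,0,0,0,0,0],
    [0,0,0,0,0,0],
    [0,0,0,0,0,0]
  ],
  "fingers": 80
}}

```text
time: 18.25
tool_pos: [515.9, -297.7, 69.4]
tcp_rot: [180.0, -0.0, 151.6]
ft_force: [0.1, 0.3, 0.1]
finger_gap: 79.8
grip_force: 0.0
```

Request:
{"name": "apply_moves", "arguments": {
  "rows": [
    [0,0,-5,0,0,0],
    [0,0,-15,0,0,0],
    [0,0,-35,0,0,0],
    [0,0,-40,0,0,0],
    [0,0,-35,0,0,0]
  ]
}}

```text
time: 18.88
tool_pos: [516.3, -297.9, 202.5]
tcp_rot: [-180.0, 0.1, 151.7]
ft_force: [1.4, -0.2, -0.5]
finger_gap: 79.8
grip_force: 0.0
```

Request:
{"name": "apply_moves", "arguments": {
  "rows": [
    [0,0,-20,0,0,0],
    [0,0,0,0,0,0],
    [0,0,0,0,0,0],
    [0,0,0,0,0,0],
    [0,0,0,0,0,0]
  ]
}}

```text
time: 19.5
tool_pos: [515.4, -297.3, 218.0]
tcp_rot: [180.0, -0.1, 151.7]
ft_force: [0.3, -0.5, -0.5]
finger_gap: 79.8
grip_force: 0.0
```

```bash
python3 - <<'E'
from h import *
s=sense();p,X=cloud("wrist",s)
print("head",rect(X,95,112,(516,-298),45))
cv2.imwrite("pics/scene4.png",eyes.snapshot("scene")[0][:,:,::-1])
E
```

```text
head (2041, array([ 514.8, -297.5]), array([29.9, 43.9]), 60.9, np.float64(99.69918765025926))
```

View pics/scene4.png

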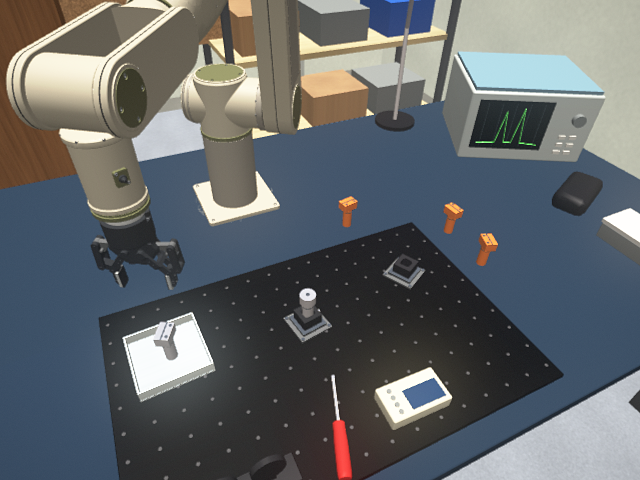

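The post stands upright in the tray at (167,340). The holder at (404,268) and the round post at (307,310) are undisturbed, and the arm is clear.

```bash
python3 -c "
from bench import job
print(job.hand_in())"
```

```text
the job is handed in; nothing more can be done
None
```

The seized post was twisted out with its holder still seated and now stands upright in the tray, set down gently; the round-headed post was left alone, and the job was handed in at about 19.6 s of the 53 s limit.

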